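# Build up a strip-cutter arbor: key the spacer, then fit the end bearing

### The arm

A 6-joint arm with a two-finger parallel gripper is mounted at the origin on the work surface. World frame = base frame: x ahead of the robot, y to its left, z up, the work surface at z = 0. Lengths are in mm, angles in degrees, forces in N, time in s.
With the tool pointing down it reaches from about 375 to 750 mm from the base axis. Payload 9 kg.
Tool frame: the origin (TCP) lies midway between the tips of the shut fingers; the grasp point (between the pads) lies arm.pinch_z behind it (arm.pinch_z is the distance from the TCP to the grasp point, in mm); z points along the fingers, y is the line along which they close (so a half turn about z gives the same grasp; the last joint's range is limited). The gripper opens to 85 mm and grips with 20 to 120 N. Pads are 22 mm wide; open, the fingers measure 114 mm over their backs; the gripper's body (76 mm by 85 mm) begins 54 mm behind the grasp point. The pads swing forward as they close: fully open they stand 13 mm farther back than shut.
Start: joints at [55.078, 5.964, 5.575, 89.605, 0, 77.527], TCP at [229.119, 554.564, 231.331] pointing down, gripper open.
Joint ranges: [-171.21, 171.21], [-48.23, 106.86], [-62.78, 66.21], [-105.2, 120.99], [-86.42, 89.51], [-180, 180]. Speed limits (degrees/s): [127.2, 127.2, 147.25, 180, 180, 180].

### API

Orientations are given as a 3x3 rotation matrix whose columns are the frame's x, y, z axes.
In Python, from plant import arm gives the robot as it stands. The module is installed in compiled form; this text tells all that it offers.
- The arm moves only by the tool drive_tool, never from a script. Its argument "steps" is one flat list of numbers, 5 for each row, row after row: the finger opening in m, from 0 to 0.0854, then the shift along the world's x, y, z in m, then the turn about the world's z in degrees. A call has 1 to 12 rows; each row shifts and turns the commanded pose from where the row before left it; what a row does not reach is not made up. A row lasts 1/8 s, in which the tool goes at most 62.5 mm and 10.7 degrees, less where a joint would pass 70% of its speed; a pose out of reach is approached as far as the arm can. A call is refused whole if a number of a shift passes 0.0625 or a number of a turn 10.7, either way. A call with a gripper value outside its range is refused whole. The fingers move at their own pace and stop on an object; "force" is the grip in N (left out, the last holds). Time passes only in rows, so rows that do not move let the fingers close. It gives the time, the measured TCP pose, the force, the opening and the grip force at its end, in the units of the state.
- arm.observe(): the state, without advancing time (a new reading comes with each control period).
- arm.read_camera(name): name is "side" or "top" or "wrist"; returns a dict with "color" (420x560x3 uint8, red, green, blue), "z_map" (420x560 float32, mm along the optical axis (not along the pixel's ray), 0 where there is no reading), "vertical_fov" (degrees; the focal length in pixels is half the picture's height over the tangent of half this angle, whatever the lens; pixels are square), "cx", "cy" (the principal point, pixels), "xyz" and "rotation" of the camera in the world; the wrist camera has in their place "T_tool_cam" (4x4, takes a point from camera to tool coordinates, whose origin is the TCP and whose axes are the flange's). Camera axes: x right, y down, z forward; pixel columns grow to the right and rows downward; lengths in mm; the calibration is good to about 2 mm. The wrist camera is an equidistant fisheye: a pixel r from the principal point sees the ray r / f radians off the axis. A picture is of the moment at which its call begins: read the wrist's pose just before it.
- arm.close_job(): hands the job in; it is judged then, once.
The state is a dict: "clock": time; "joint_pos": joint angles; "joint_vel": joint speeds; "tau": joint torques, N m; "ee_pos": TCP position; "orientation": TCP orientation; "wrist_force": force on the tool from outside, world axes, zero at the start; "ft_torque": the same for the moment, N m; "width": opening from 0.0 (shut) to 1.0 (fully open); "grasp_force": force on a finger pad.
Only numpy, scipy, OpenCV 4.12 (cv2) and the standard library are available. Lean on these libraries where they do the work, as an engineer would, in place of code of your own. Each camera call takes 0.05 s, during which the arm holds its last target. There are 200 camera calls.

### The job

Build up the cutter arbor standing in the assembly stand: slip the taller keyed spacer over it, turn the spacer with only light hand pressure until its tab finds the keyway, and ease it down gently until it lies fully home, flat on the round cutter. Then slip the bearing over the journal so that it sits flat on the spacer, let go, and leave everything else on the table where it is.

Things in the scene. Friction and masses are not known exactly. Their poses are not given: they have to be found in the camera images.
- stand: Grey round assembly stand fixed to the table: base 120 mm across, 18 mm high, boss 60 mm across to 29 mm; a steel arbor is clamped upright in it (slips only above 3 N m). Origin: on the arbor's axis at the table surface, z up. Forcing the spacer against the arbor with over 50 N before it is home, or hitting the stand with over 120 N, is damage.
- cutter_face (a point): Point on the arbor's axis at the flat top of the round cutter, 42 mm above the table. The cutter is 71 mm across with a pinked edge, 2 mm thick, on a 50 mm flange. The spacer's underside must come down to this level. Axes as the stand's.
- shoulder (a point): Point on the axis at the shoulder, 62 mm up: flat top of the keyed shaft (32 mm diameter, 42 to 62 mm up, 2 mm chamfer). One keyway 8.6 mm wide, 5.8 mm deep runs down its full 20 mm and shows from above as a notch. It faces within 0.7 rad (40 degrees) either side of the stand's +x; its angle is not measured (this point's axes are the stand's): look for it or find it by feel.
- journal_end (a point): Point on the axis at the tip of the bearing journal, 110 mm up: a plain 16 mm steel pin rising from the shoulder, with a tapered nose over its last 4 mm.
- spacer: Taller keyed spacer, to be fitted: grey aluminium ring, 54 mm outside, 25 mm high, 34.6 mm bore (1.3 mm radial play), 0.11 kg. One tab in the bore at its own +x, 7 mm wide, 5.8 mm inward, nearly full height. Origin: centre of its underside. Starts flat, +x within 0.8 rad of world +x. Tab on the shoulder: underside 62 mm up; home: underside 42, top 67 mm up. Clears the journal.
- bearing: End bearing, fitted last: plain steel ring with black seals, 44 mm outside diameter, 18 mm high, 18 mm bore (1 mm radial play on the journal), no tab, about 0.13 kg. Origin: centre of its underside; z up along its axis. Lies flat on the table at the start. Home, its underside lies on the spacer's top, 67 mm above the table.
- thin_spacer: Bystander: a keyed spacer like the other but only 12 mm high (54 mm outside, 34.6 mm bore). Origin: centre of its underside. The spacers and the bearing swap places from start to start.
- spool_blue: Bystander: upright blue thread spool, 38 mm diameter, 80 mm high; origin: centre of its underside.
- spool_white: Bystander: upright white thread spool, 44 mm diameter, 85 mm high; origin: centre of its underside.
- thimble: Bystander: brass thimble, 21 mm diameter, 23 mm high; origin: centre of its underside.
- pin_tin: Bystander: round pin tin, 66 mm diameter, 23 mm high; origin: centre of its underside.
- ruler: Bystander: wooden ruler, 300 x 32 x 5 mm, along its x; origin: centre of its underside.
- tracing_wheel: Bystander: tracing wheel with a wooden handle, 140 mm long along its x, 22 mm high; origin: under its middle.
- shears: Bystander: closed dressmaking shears lying flat, 210 mm long along its x, 100 mm wide at the handles, 9 mm high; origin: under the pivot.

How it is judged:
By the outcome, as a careful person would: the job done as asked, in the order asked, and still so for the second after the job is handed in, with the robot touching nothing.
It also fails if it takes over 72 s, if anything falls off the work surface, if the arm or the gripper's body presses on something with over 40 N, if the wrist force passes 120 N, or if a joint passes its speed limit or range.

## Working session

There is one attempt and no reset: what is moved stays moved. The work goes in short steps, Python scripts to look and compute and a tool call to move; the robot and the scene stay as the last step left them, time stands still between calls to the robot, and variables do not carry over. Pictures are saved under pics/ and viewed, at most 10 in all, crops included, and the job is handed in when it is done.

Besides the shell and the picture viewer there is one more tool, called by a JSON object that holds its "api" and its "payload", one argument or row to a line. drive_tool: Moves the arm, as the interface text tells. Its arguments: {"type":"object","properties":{"steps":{"type":"array","items":{"type":"number"}},"force":{"type":"number"}},"required":["steps"]}

```bash
mkdir -p pics
python3 - <<'E'
from plant import arm
import cv2,numpy as np
s=arm.observe();print(s['clock'],s['ee_pos'],s['orientation'],s['width'],arm.pinch_z)
for n in ['top','side']:
    c=arm.read_camera(n);cv2.imwrite(f'pics/{n}0.png',c['color'][:,:,::-1]);np.savez(f'{n}0.npz',**c)
    print(n,c['vertical_fov'],c['cx'],c['cy'],c['xyz'],c['rotation'])
E
```

```text
0.0 [228.91410839 554.26627705 230.51267295] [[-9.24211198e-01  3.81880931e-01 -7.84812747e-04]
 [ 3.81881608e-01  9.24210624e-01 -1.07699307e-03]
 [ 3.14049164e-04 -1.29507461e-03 -9.99999112e-01]] 0.9947303224008249 18.700000000000003
top 50.45739802876202 274.8182365858008 218.32220176738647 [ 414.53766135  -16.33355052 1072.97372813] [[-0.02491752 -0.99201862  0.12360488]
 [-0.99967545  0.02407024 -0.00834359]
 [ 0.0053018  -0.12377266 -0.99229644]]
side 44.827223892457326 279.6473028178933 216.4555299077151 [ -80.56741241 1036.67566999 1000.74415965] [[-0.881378   -0.26872729  0.38853373]
 [-0.47182343  0.54177139 -0.69560507]
 [-0.0235684  -0.79641032 -0.60429722]]
```

View pics/top0.png

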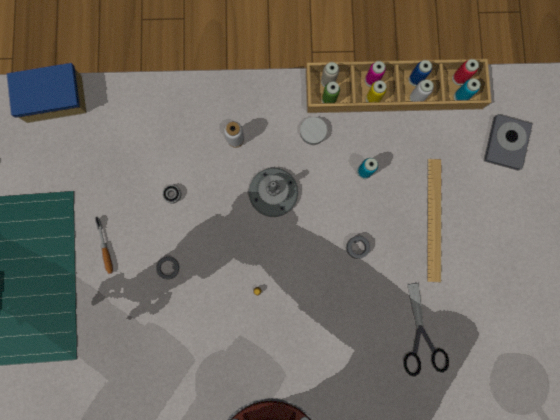

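View pics/side0.png

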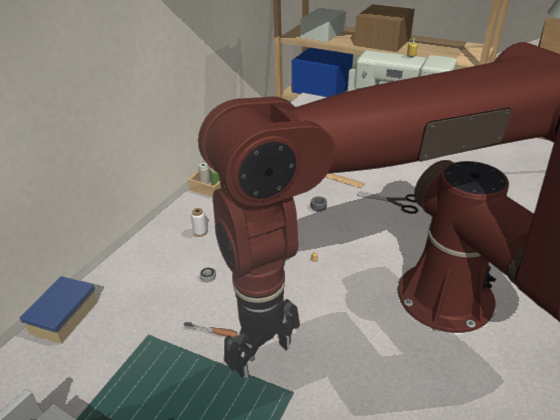

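The top view shows the stand at about (273,190), with three rings at (172,193), (168,267) and (357,245). The first looks like the bearing. I'll use depth to tell the rings apart.

```bash
cat > h.py <<'E'
import numpy as np,cv2
from plant import arm
def world(c,u=None,v=None,z=None):
    """points of all pixels from z_map (fixed cams)"""
    h,w=c['z_map'].shape;f=h/2/np.tan(np.radians(float(c['vertical_fov'])/2))
    v,u=np.mgrid[:h,:w] if u is None else (v,u)
    d=np.stack([(u-c['cx'])/f,(v-c['cy'])/f,np.ones_like(u,float)],-1)@np.array(c['rotation']).T
    if z is None:return np.array(c['xyz'])+d*c['z_map'][...,None]
    return np.array(c['xyz'])+d*((z-c['xyz'][2])/d[...,2])[...,None]
E
python3 - <<'E'
from h import *
c=dict(np.load('top0.npz'));P=world(c)
for n,(u,v) in dict(stand=(273,190),a=(172,193),b=(168,267),r=(357,245),blue=(367,168),white=(234,133),thim=(257,291),tin=(313,130)).items():
    R=30 if n=='stand' else 18
    Q=P[v-R:v+R,u-R:u+R].reshape(-1,3)
    m=Q[:,2]>7; m2=Q[:,2]>np.percentile(Q[m,2],90)-5
    print(n,np.round(np.percentile(Q[m,2],[50,90,99]),1),'centre',np.round((Q[m2].min(0)+Q[m2].max(0))/2,1),'size',np.round(np.ptp(Q[m2],axis=0),1),np.round(np.median(P[v-R,u-R:u+R,2]),1))
S=P[160:220,240:305].reshape(-1,3)
for a,b in [(10,22),(25,32),(37,46),(57,66),(100,114)]:
    q=S[(S[:,2]>a)&(S[:,2]<b)];print(a,b,len(q),np.round((q.min(0)+q.max(0))/2,1) if len(q) else'',np.round(np.ptp(q,axis=0),1) if len(q) else '')
im=c['color'][:,:,::-1]
cr=[cv2.resize(im[v-22:v+22,u-22:u+22],(400,400),interpolation=cv2.INTER_CUBIC)[:, :] for u,v in[(273,190),(357,245)]]
cv2.imwrite('pics/crop0.png',np.clip(np.hstack(cr).astype(float)*1.5,0,255).astype(np.uint8))
E
```

```text
stand [ 20.3  46.7 112.9] centre [530.3 -21.3 557.4] size [ 231.4   68.1 1031.2] 1.0
a [  18.3   21.  1073. ] centre [523.7 113.8 544.5] size [ 218.4  260.2 1057. ] -0.0
b [  12.    14.7 1073. ] centre [435.8 121.2 541.4] size [  49.8  275.2 1063.2] 0.1
r [24.7 27.3 29.4] centre [ 456.5 -131.1  547.7] size [  83.9  229.5 1050.6] 0.7
blue [72.3 82.5 84.9] centre [ 543.3 -137.8  575.3] size [257.5 242.9 995.3] 0.9
white [76.9 87.  90.5] centre [588.7  32.9 577.5] size [348.3  98.4 990.9] 0.8
thim [  21.8   26.9 1073. ] centre [392.9   5.6 547.6] size [  43.2   43.8 1050.8] 0.0
tin [  23.7   26.5 1073. ] centre [603.5 -85.9 547.2] size [ 378.   139.1 1051.5] 3.9
10 22 1138 [610.9 -21.4  16.2] [118.3 118.4  11.6]
25 32 9 [612.2 -19.6  27.2] [80.7 76.4  3.8]
37 46 492 [611.6 -21.3  41.5] [70.2 68.6  8.9]
57 66 88 [610.6 -21.3  61.8] [27.8 30.3  8.2]
100 114 40 [610.4 -22.3 107. ] [14.9 13.4 12.8]
```

View pics/crop0.png

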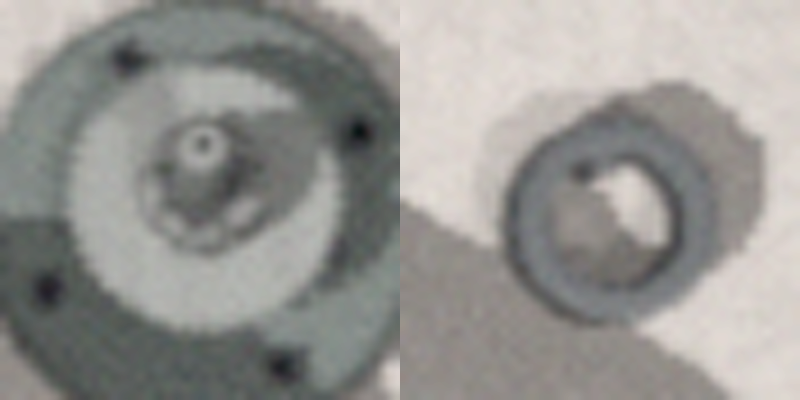

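The right-hand ring (25 mm high) is the tall spacer; its tab shows as a dark spot up and to the left, at roughly +30° from world +x. The stand axis is near (611,-21). Next I'll refine the centres and take the wrist camera geometry.

Run:
```python
from h import *
c=dict(np.load('top0.npz'));P=world(c);P[c['z_map']<=0]=np.nan
for n,u,v,H in [('bearing',172,193,18),('thin',168,267,12),('spacer',357,245,25)]:
    Q=P[v-18:v+18,u-18:u+18].reshape(-1,3);q=Q[abs(Q[:,2]-H)<4]
    (x,y),r=cv2.minEnclosingCircle(q[:,:2].astype(np.float32));print(n,len(q),x,y,r,(np.nanmin(q,0)+np.nanmax(q,0))/2)
w=arm.read_camera('wrist');print(w['T_tool_cam'].round(3),w['vertical_fov'],w['cx'],w['cy'])
```

```text
bearing 212 612.4421997070312 222.7999267578125 22.3210391998291 [611.87727158 223.43846223  18.14287705]
thin 242 436.0234680175781 232.73411560058594 26.982206344604492 [435.82820238 232.6185461   12.05335649]
spacer 251 472.9115295410156 -219.03433227539062 27.035640716552734 [ 472.46082559 -219.47357315   25.04937903]
[[ 1.00000e-03 -9.55000e-01 -2.95000e-01  7.58310e+01]
 [ 1.00000e+00  1.00000e-03 -0.00000e+00  6.67000e-01]
 [ 0.00000e+00 -2.95000e-01  9.55000e-01 -1.42005e+02]
 [ 0.00000e+00  0.00000e+00  0.00000e+00  1.00000e+00]] 65.70646984690485 277.75040809625085 205.30451999004052
```

{"api": "drive_tool", "payload": {
  "steps": [0.0854, 0.02, -0.06, 0, 0, 0.0854, 0.02, -0.06, 0, 0, 0.0854, 0.02, -0.06, 0, 0, 0.0854, 0.02, -0.06, 0, 0, 0.0854, 0.03, -0.05, 0, 0, 0.0854, 0.03, -0.05, 0, 0, 0.0854, 0.03, -0.05, 0, 0, 0.0854, 0.03, -0.05, 0, 0, 0.0854, 0.03, -0.04, 0, 0, 0.0854, 0.03, -0.04, 0, 0, 0.0854, 0.03, -0.02, 0, 0]
}}

```text
clock: 1.52
ee_pos: [519.0, 15.3, 231.1]
orientation: [[-0.923, 0.384, -0.0], [0.384, 0.923, -0.0], [0.0, -0.0, -1.0]]
wrist_force: [-0.6, 0.8, -0.0]
width: 1.001
grasp_force: 0.0
```

{"api": "drive_tool", "payload": {
  "steps": [0.0854, 0.017, -0.0136, 0, -9.6, 0.0854, 0.017, -0.0136, 0, -9.6, 0.0854, 0.017, -0.0136, 0, -9.6, 0.0854, 0.017, -0.0136, 0, -9.6, 0.0854, 0.017, -0.0136, 0, -9.6, 0.0854, 0.017, -0.0136, 0, -9.6, 0.0854, 0.017, -0.0136, 0, -9.6, 0.0854, 0, 0, 0, 0]
}}

```text
clock: 2.52
ee_pos: [637.4, -78.5, 230.3]
orientation: [[-0.005, 1.0, -0.001], [1.0, 0.005, 0.0], [0.0, -0.001, -1.0]]
wrist_force: [-0.6, 0.8, 0.2]
width: 0.998
grasp_force: 0.0
```

```bash
cat >> h.py <<'E'
def wcam(name):
    s=arm.observe();w=arm.read_camera('wrist');T=np.eye(4);T[:3,:3]=s['orientation'];T[:3,3]=s['ee_pos']
    w['T']=T@w['T_tool_cam'];np.savez(name+'.npz',**w);return w
def foc(w):return 210/np.tan(np.radians(float(w['vertical_fov'])/2))
def proj(w,p):
    q=(np.asarray(p,float)-w['T'][:3,3])@w['T'][:3,:3];r=np.linalg.norm(q[...,:2],axis=-1);th=np.arctan2(r,q[...,2])
    return np.stack([w['cx']+foc(w)*th*q[...,0]/r,w['cy']+foc(w)*th*q[...,1]/r],-1)
def ray(w,u,v,z):
    dx,dy=u-w['cx'],v-w['cy'];r=np.hypot(dx,dy)+1e-9;th=r/foc(w)
    d=np.stack([np.sin(th)*dx/r,np.sin(th)*dy/r,np.cos(th)],-1)@w['T'][:3,:3].T;o=w['T'][:3,3]
    return o+d*((z-o[2])/d[...,2])[...,None]
def topdown(w,cx,cy,z,half,px=400):
    """rectified plane at height z; rows: +x up, columns: +y left"""
    k=(np.arange(px)+.5)/px*2*half-half
    p=np.stack(np.broadcast_arrays(cx-k[:,None],cy-k[None,:],z),-1)
    m=proj(w,p).astype(np.float32);return cv2.remap(w['color'],m[...,0],m[...,1],cv2.INTER_CUBIC)[:,:,::-1]
E
python3 - <<'E'
from h import *
w=wcam('w1');print(arm.observe()['ee_pos'],arm.observe()['joint_pos'],w['T'][:3,3])
print(proj(w,[[611,-21.3,62],[611,-21.3,110],[611,-21.3,42],[641,-21.3,42],[611,8.7,42]]))
a=cv2.resize(w['color'][:,:,::-1],(400,300));b=topdown(w,611,-21.3,62,32)
b=np.clip(b*1.4,0,255).astype(np.uint8);cv2.imwrite('pics/w1.png',np.hstack([cv2.copyMakeBorder(a,0,100,0,0,0),b]))
E
```

```text
[636.95271655 -77.87184376 230.657753  ] [-1.86245956e+01  1.35097350e+01  1.38308880e+01  9.03887018e+01
  5.16116290e-03  7.08937013e+01] [637.40196942  -2.15612109 372.34929844]
[[250.62340054 127.52105188]
 [245.5966325  131.20394909]
 [252.29386017 126.30240185]
 [282.0125808  126.32781328]
 [252.22100786  96.86004639]]
```

View pics/w1.png

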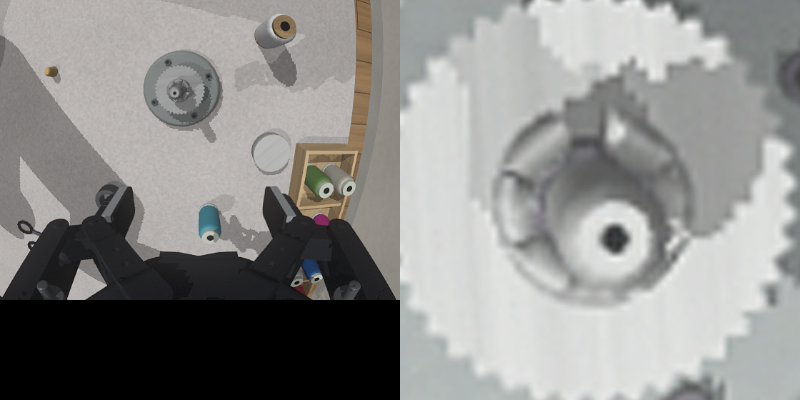

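The rectified picture shows a dark notch at about (585,120), i.e. roughly +5° on the +x side. The bright chamfer reflections elsewhere make it uncertain, so I'll look from closer.

{"api": "drive_tool", "payload": {
  "steps": [0.0854, 0.005, 0, -0.04, 0, 0.0854, 0.005, 0, -0.04, 0, 0.0854, 0, 0, 0, 0]
}}

```text
clock: 2.95
ee_pos: [644.7, -76.5, 148.0]
orientation: [[-0.009, 1.0, -0.006], [1.0, 0.009, 0.002], [0.002, -0.006, -1.0]]
wrist_force: [-0.4, -0.2, -0.3]
width: 1.002
grasp_force: 0.0
```

Run:
```python
from h import *
w=wcam('w2');P=[[611,-21.3,62]]
b=topdown(w,611,-21.3,62,20);d=topdown(w,611,-21.3,42,20)
cv2.imwrite('pics/w2.png',np.hstack([np.clip(x*1.3,0,255).astype(np.uint8) for x in (b,d)]))
```

```text
(no output)
```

View pics/w2.png

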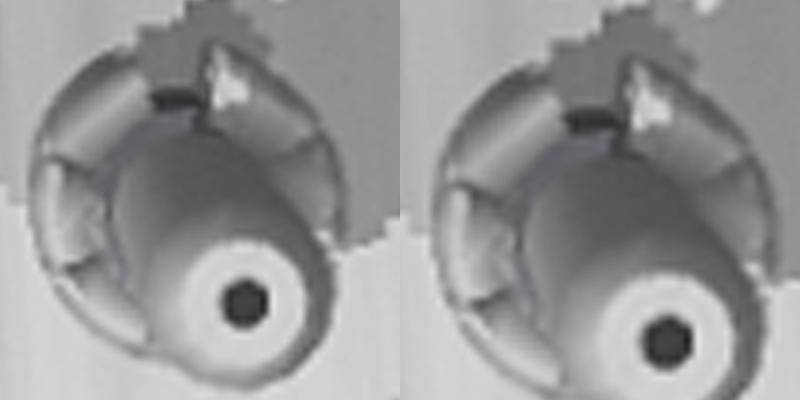

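The closer view shows the keyway clearly: its edges at the rim are about (135,48) and (215,40), around a shaft centre of about (187,195). That puts it at +4.5° from world +x, with the axis near (611.3,-20.3). Next I'll go above the spacer.

{"api": "drive_tool", "payload": {
  "steps": [0.0854, -0.0351, -0.0277, 0, 0, 0.0854, -0.0351, -0.0277, 0, 0, 0.0854, -0.0351, -0.0277, 0, 0, 0.0854, -0.0351, -0.0277, 0, 0, 0.0854, -0.0351, -0.0277, 0, 0, 0.0854, 0, 0, 0, 0, 0.0854, 0, 0, 0, 0]
}}

```text
clock: 3.88
ee_pos: [472.5, -216.6, 153.4]
orientation: [[-0.007, 1.0, 0.003], [1.0, 0.007, -0.002], [-0.002, 0.003, -1.0]]
wrist_force: [0.9, 0.2, 0.4]
width: 0.999
grasp_force: 0.0
```

Run:
```python
from h import *
w=wcam('w3');print([arm.observe()['ee_pos'] for _ in range(3)])
b=topdown(w,472.7,-219.2,25,34);d=topdown(w,472.7,-219.2,0,34)
cv2.imwrite('pics/w3.png',np.hstack([np.clip(x*1.2,0,255).astype(np.uint8) for x in (b,d)]))
```

```text
[array([ 472.6013358 , -216.2256514 ,  152.90785133]), array([ 472.6013358 , -216.2256514 ,  152.90785133]), array([ 472.6013358 , -216.2256514 ,  152.90785133])]
```

View pics/w3.png

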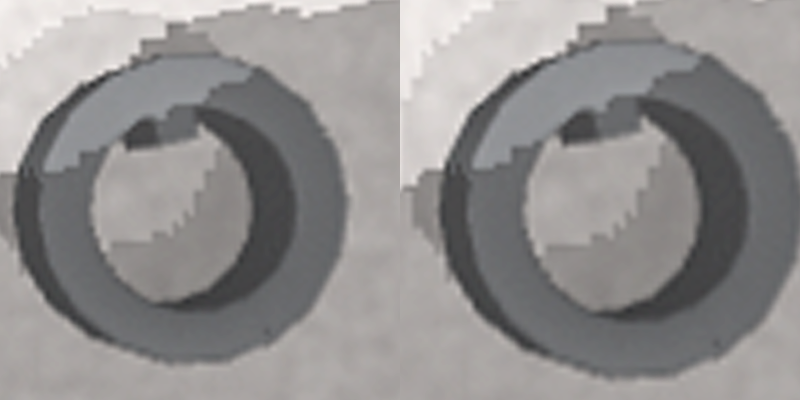

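The wrist view puts the spacer's centre at about (192,207) in the left panel, i.e. about (471.5,-217.8). The tab's inner corners are at (157,143) and (198,135), so the tab is at about +11°; the dark patch beside it is the tab's side face. I'll descend now.

{"api": "drive_tool", "payload": {
  "steps": [0.0854, -0.001, -0.0015, -0.04, 0, 0.0854, 0, 0, -0.04, 0, 0.0854, 0, 0, -0.04, 0, 0.0854, 0, 0, -0.02, 0, 0.0854, 0, 0, -0.008, 0, 0.0854, 0, 0, 0, 0, 0.0854, 0, 0, 0, 0],
  "force": 30
}}

```text
clock: 4.8
ee_pos: [471.6, -218.2, 4.6]
orientation: [[-0.007, 1.0, 0.002], [1.0, 0.007, -0.001], [-0.001, 0.002, -1.0]]
wrist_force: [0.2, -0.2, 0.8]
width: 1.001
grasp_force: 0.0
```

{"api": "drive_tool", "payload": {
  "steps": [0.045, 0, 0, 0, 0, 0.045, 0, 0, 0, 0, 0.045, 0, 0, 0, 0, 0.045, 0, 0, 0, 0, 0.045, 0, 0, 0, 0, 0.045, 0, 0, 0, 0],
  "force": 30
}}

```text
clock: 5.55
ee_pos: [471.1, -218.1, 4.3]
orientation: [[-0.006, 1.0, 0.001], [1.0, 0.006, -0.001], [-0.001, 0.001, -1.0]]
wrist_force: [-2.2, 0.8, 6.5]
width: 0.618
grasp_force: 30.9
```

{"api": "drive_tool", "payload": {
  "steps": [0.045, 0, 0, 0.03, 0, 0.045, 0, 0, 0.06, 0, 0.045, 0, 0, 0.05, 0, 0.045, 0.0279, 0.0395, 0, -2, 0.045, 0.0279, 0.0395, 0, -2, 0.045, 0.0279, 0.0395, 0, -2, 0.045, 0.0279, 0.0395, 0, 0, 0.045, 0.0279, 0.0397, 0, 0, 0.045, 0, 0, 0, 0, 0.045, 0, 0, 0, 0]
}}

```text
clock: 6.8
ee_pos: [609.9, -20.2, 143.1]
orientation: [[0.098, 0.995, -0.001], [0.995, -0.098, -0.0], [-0.0, -0.001, -1.0]]
wrist_force: [-0.1, 0.5, -1.0]
width: 0.623
grasp_force: 32.3
```

Run:
```python
from h import *
w=wcam('w4');s=arm.observe();print(s['ee_pos'],s['wrist_force'],s['ft_torque'],s['width'])
u,v=proj(w,[611,-20,150]);u,v=int(u),int(v);print(u,v)
a=cv2.resize(w['color'][max(0,v-100):v+100,u-130:u+130,::-1],(780,600),interpolation=cv2.INTER_CUBIC)
cv2.imwrite('pics/w4.png',np.clip(a*1.5,0,255).astype(np.uint8))
```

```text
[609.79508353 -20.73211003 143.29728621] [-0.31786708 -1.2885264  -1.10337762] [-0.01866484 -0.06315995 -0.0534754 ] 0.6225287313279846
280 274
```

View pics/w4.png

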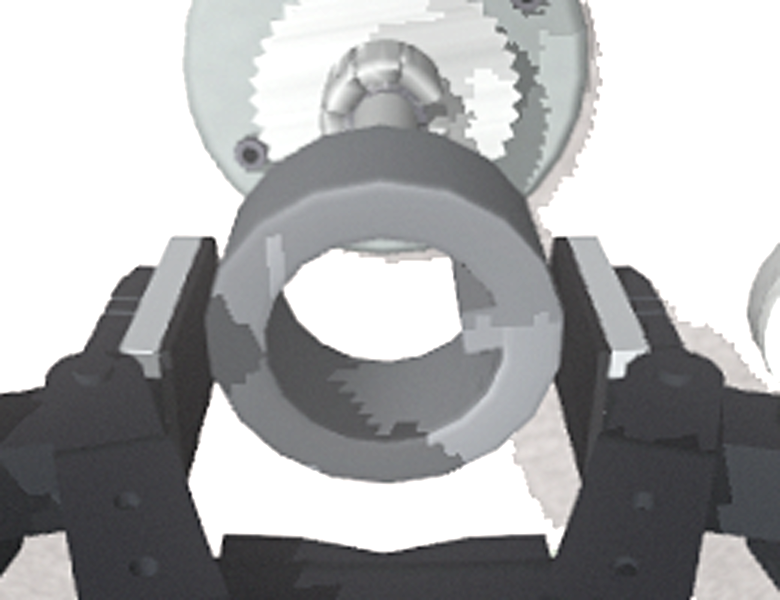

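The spacer is held square between the pads with the tab on the right (+x) side, at about (480,325). I'll compute its centre from the rim.

Run:
```python
from h import *
w=dict(np.load('w4.npz'));X=np.array([385,385,208,563,478,478]);Y=np.array([183,482,315,320,308,340])
for z in(162,165):print(ray(w,150+X/3.,174+Y/3.,z).round(1))
```

```text
[[612.6   5.1 162. ]
 [607.6 -47.2 162. ]
 [584.8 -13.5 162. ]
 [636.6 -19.4 162. ]
 [624.1 -15.9 162. ]
 [623.8 -21.3 162. ]]
[[612.8   6.3 165. ]
 [607.8 -44.7 165. ]
 [585.6 -11.8 165. ]
 [636.1 -17.6 165. ]
 [624.  -14.1 165. ]
 [623.7 -19.5 165. ]]
```

{"api": "drive_tool", "payload": {
  "steps": [0.045, 0.001, 0, -0.02, 0, 0.045, 0, 0, -0.015, 0, 0.045, 0, 0, -0.015, 0, 0.045, 0, 0, -0.015, 0, 0.045, 0, 0, 0, 0, 0.045, 0, 0, 0, 0]
}}

```text
clock: 7.6
ee_pos: [611.4, -20.2, 78.7]
orientation: [[0.098, 0.995, 0.001], [0.995, -0.098, -0.0], [-0.0, 0.001, -1.0]]
wrist_force: [-0.1, -0.7, -1.0]
width: 0.622
grasp_force: 32.2
```

{"api": "drive_tool", "payload": {
  "steps": [0.045, 0, 0, -0.003, 0, 0.045, 0, 0, -0.003, 0, 0.045, 0, 0, -0.002, 0, 0.045, 0, 0, -0.002, 0, 0.045, 0, 0, 0, 0]
}}

```text
clock: 8.22
ee_pos: [611.0, -20.1, 68.1]
orientation: [[0.098, 0.995, -0.0], [0.995, -0.098, 0.0], [0.0, -0.0, -1.0]]
wrist_force: [-0.5, -0.8, -0.1]
width: 0.628
grasp_force: 32.2
```

{"api": "drive_tool", "payload": {
  "steps": [0.045, 0, 0, -0.001, 0, 0.045, 0, 0, -0.001, 0, 0.045, 0, 0, -0.001, 0, 0.045, 0, 0, 0, 0]
}}

```text
clock: 8.72
ee_pos: [611.1, -20.1, 65.2]
orientation: [[0.098, 0.995, -0.0], [0.995, -0.098, -0.0], [-0.0, -0.0, -1.0]]
wrist_force: [0.5, -0.4, -0.6]
width: 0.621
grasp_force: 32.2
```

{"api": "drive_tool", "payload": {
  "steps": [0.045, 0, 0, -0.001, 0, 0.045, 0, 0, -0.001, 0, 0.045, 0, 0, 0, 0]
}}

```text
clock: 9.1
ee_pos: [611.1, -20.1, 63.2]
orientation: [[0.098, 0.995, 0.0], [0.995, -0.098, -0.0], [-0.0, 0.0, -1.0]]
wrist_force: [0.1, -0.3, -0.9]
width: 0.619
grasp_force: 32.3
```

{"api": "drive_tool", "payload": {
  "steps": [0.045, 0, 0, -0.001, 0, 0.045, 0, 0, -0.001, 0, 0.045, 0, 0, -0.001, 0, 0.045, 0, 0, 0, 0]
}}

```text
clock: 9.6
ee_pos: [611.1, -20.1, 60.2]
orientation: [[0.098, 0.995, -0.0], [0.995, -0.098, -0.0], [-0.0, -0.0, -1.0]]
wrist_force: [0.3, 0.1, -0.5]
width: 0.621
grasp_force: 32.2
```

No contact force with the underside 6 mm below the shoulder, so the tab is in the keyway. I'll keep easing it down.

{"api": "drive_tool", "payload": {
  "steps": [0.045, 0, 0, -0.0015, 0, 0.045, 0, 0, -0.0015, 0, 0.045, 0, 0, -0.0015, 0, 0.045, 0, 0, -0.0015, 0, 0.045, 0, 0, 0, 0]
}}

```text
clock: 10.22
ee_pos: [611.1, -20.1, 54.2]
orientation: [[0.098, 0.995, -0.0], [0.995, -0.098, -0.0], [-0.0, -0.0, -1.0]]
wrist_force: [0.1, -0.9, -0.7]
width: 0.623
grasp_force: 32.2
```

{"api": "drive_tool", "payload": {
  "steps": [0.045, 0, 0, -0.0015, 0, 0.045, 0, 0, -0.0015, 0, 0.045, 0, 0, -0.001, 0, 0.045, 0, 0, -0.001, 0, 0.045, 0, 0, 0, 0]
}}

```text
clock: 10.85
ee_pos: [611.2, -20.2, 49.2]
orientation: [[0.098, 0.995, 0.0], [0.995, -0.098, -0.0], [-0.0, 0.0, -1.0]]
wrist_force: [1.1, -0.4, -0.8]
width: 0.621
grasp_force: 32.2
```

{"api": "drive_tool", "payload": {
  "steps": [0.045, 0, 0, -0.0005, 0, 0.045, 0, 0, -0.0005, 0, 0.045, 0, 0, -0.0005, 0, 0.045, 0, 0, 0, 0]
}}

```text
clock: 11.35
ee_pos: [611.2, -20.1, 47.8]
orientation: [[0.098, 0.995, 0.0], [0.995, -0.098, -0.0], [-0.0, 0.0, -1.0]]
wrist_force: [0.8, -1.3, -0.7]
width: 0.626
grasp_force: 32.3
```

{"api": "drive_tool", "payload": {
  "steps": [0.045, 0, 0, -0.0005, 0, 0.045, 0, 0, -0.0005, 0, 0.045, 0, 0, 0, 0]
}}

```text
clock: 11.72
ee_pos: [611.2, -20.1, 46.8]
orientation: [[0.098, 0.995, 0.0], [0.995, -0.098, -0.0], [-0.0, 0.0, -1.0]]
wrist_force: [1.2, -1.5, -0.8]
width: 0.627
grasp_force: 32.3
```

{"api": "drive_tool", "payload": {
  "steps": [0.045, 0, 0, -0.0003, 0, 0.045, 0, 0, -0.0003, 0, 0.045, 0, 0, 0, 0]
}}

```text
clock: 12.1
ee_pos: [611.2, -20.1, 46.4]
orientation: [[0.098, 0.995, 0.0], [0.995, -0.098, -0.0], [-0.0, 0.0, -1.0]]
wrist_force: [0.1, -0.4, 2.2]
width: 0.619
grasp_force: 32.4
```

{"api": "drive_tool", "payload": {
  "steps": [0.045, 0, 0, -0.0004, 0, 0.045, 0, 0, 0, 0]
}}

```text
clock: 12.35
ee_pos: [611.2, -20.1, 46.4]
orientation: [[0.098, 0.995, 0.0], [0.995, -0.098, -0.0], [-0.0, 0.0, -1.0]]
wrist_force: [-2.3, -0.8, 5.3]
width: 0.623
grasp_force: 32.7
```

{"api": "drive_tool", "payload": {
  "steps": [0.06, 0, 0, 0, 0, 0.0854, 0, 0, 0, 0, 0.0854, 0, 0, 0, 0, 0.0854, 0, 0, 0, 0, 0.0854, 0, 0, 0, 0]
}}

```text
clock: 12.98
ee_pos: [611.1, -20.1, 45.7]
orientation: [[0.098, 0.995, -0.0], [0.995, -0.098, 0.0], [0.0, -0.0, -1.0]]
wrist_force: [0.5, 0.8, -0.2]
width: 0.999
grasp_force: 0.0
```

{"api": "drive_tool", "payload": {
  "steps": [0.0854, 0, 0, 0.03, 0, 0.0854, 0, 0, 0.04, 0, 0.0854, 0, 0, 0.04, 0, 0.0854, 0, 0.049, 0, 0, 0.0854, 0, 0.049, 0, 0, 0.0854, 0, 0.049, 0, 0, 0.0854, 0, 0.049, 0, 0, 0.0854, 0, 0.048, 0, 0, 0.0854, 0, 0, 0, 0, 0.0854, 0, 0, 0, 0]
}}

```text
clock: 14.22
ee_pos: [611.1, 223.7, 155.7]
orientation: [[0.098, 0.995, -0.0], [0.995, -0.098, -0.0], [-0.0, -0.0, -1.0]]
wrist_force: [0.2, -0.4, -0.3]
width: 0.998
grasp_force: 0.0
```

Run:
```python
from h import *
w=wcam('w5');s=arm.observe();print(s['ee_pos'])
c=arm.read_camera('top');P=world(c);S=P[160:220,240:305].reshape(-1,3);q=S[(S[:,2]>55)&(S[:,2]<80)]
print(len(q),np.median(q[:,2]),(q.min(0)+q.max(0))/2,np.ptp(q,axis=0), 'tilt', np.linalg.lstsq(np.c_[q[:,:2]-q[:,:2].mean(0),np.ones(len(q))],q[:,2],rcond=None)[0])
b=topdown(w,612,224,18,28);d=np.clip(cv2.resize(c['color'][165:215,245:300,::-1],(400,400),interpolation=cv2.INTER_CUBIC)*1.5,0,255)
cv2.imwrite('pics/w5.png',np.hstack([b,d.astype(np.uint8)]))
```

```text
[611.27204434 223.14191792 155.75335779]
369 66.44987726448414 [612.53380698 -22.47931594  65.86634836] [53.54672693 51.02456027 20.94038537] tilt [2.76431356e-02 1.34898504e-02 6.58674341e+01]
```

View pics/w5.png

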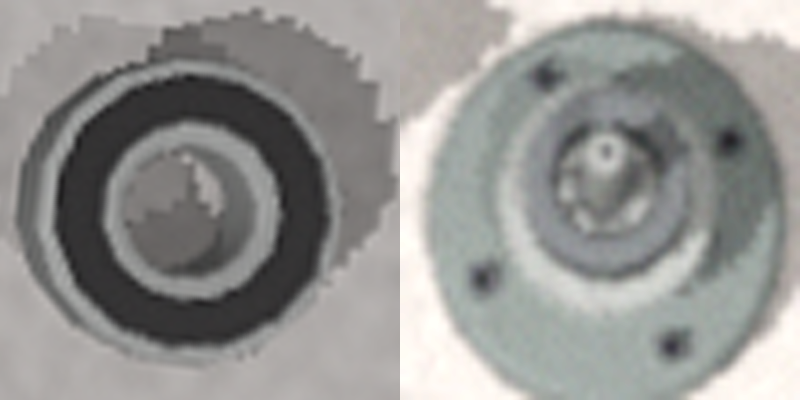

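The spacer's top reads about 67 mm up and it sits flat around the shaft, so it is home. The bearing's centre is at about (192,210) in the left panel, i.e. about (610.7,225.1).

{"api": "drive_tool", "payload": {
  "steps": [0.0854, -0.0005, 0.0016, -0.045, 0, 0.0854, 0, 0, -0.045, 0, 0.0854, 0, 0, -0.04, 0, 0.0854, 0, 0, -0.018, 0, 0.0854, 0, 0, -0.0065, 0, 0.0854, 0, 0, 0, 0, 0.0854, 0, 0, 0, 0]
}}

```text
clock: 15.2
ee_pos: [611.9, 225.6, 3.2]
orientation: [[0.098, 0.995, 0.003], [0.995, -0.098, 0.0], [0.001, 0.003, -1.0]]
wrist_force: [-0.5, -0.5, -0.0]
width: 1.004
grasp_force: 0.0
```

{"api": "drive_tool", "payload": {
  "steps": [0.035, 0, 0, 0, 0, 0.035, 0, 0, 0, 0, 0.035, 0, 0, 0, 0, 0.035, 0, 0, 0, 0, 0.035, 0, 0, 0, 0, 0.035, 0, 0, 0, 0],
  "force": 30
}}

```text
clock: 15.95
ee_pos: [610.9, 225.6, 2.1]
orientation: [[0.098, 0.995, 0.001], [0.995, -0.098, 0.0], [0.0, 0.001, -1.0]]
wrist_force: [-2.0, 1.0, 5.2]
width: 0.506
grasp_force: 30.4
```

{"api": "drive_tool", "payload": {
  "steps": [0.035, 0, 0, 0.03, 0, 0.035, 0, 0, 0.05, 0, 0.035, 0, 0, 0.05, 0, 0.035, 0, -0.049, 0, 0, 0.035, 0, -0.049, 0, 0, 0.035, 0, -0.049, 0, 0, 0.035, 0, -0.049, 0, 0, 0.035, 0.0003, -0.0493, 0, 0, 0.035, 0, 0, 0, 0, 0.035, 0, 0, 0, 0]
}}

```text
clock: 17.2
ee_pos: [610.8, -19.5, 131.1]
orientation: [[0.099, 0.995, -0.0], [0.995, -0.099, 0.0], [0.0, -0.0, -1.0]]
wrist_force: [-0.1, 1.0, -0.2]
width: 0.507
grasp_force: 31.0
```

Run:
```python
from h import *
w=wcam('w6');s=arm.observe();print(s['ee_pos'],s['wrist_force'])
# black seal on bearing top, dark mask in plan view at top height
z=s['ee_pos'][2]-2.1+18
b=topdown(w,611,-20,z,28)
g=b.max(2);m=((g<75)*255).astype(np.uint8)
cv2.imwrite('pics/w6.png',np.hstack([b,cv2.merge([m]*3)]))
cs,h=cv2.findContours(m,cv2.RETR_CCOMP,cv2.CHAIN_APPROX_NONE)
for k,c in enumerate(cs):
    if cv2.contourArea(c)>5000:
        e=cv2.fitEllipse(c);print(h[0][k][3],cv2.contourArea(c),e,'world',611-(e[0][1]-200)*.14,-20-(e[0][0]-200)*.14)
```

```text
[610.86638363 -18.91471099 131.15818818] [-0.04247008  0.29705334 -0.42144147]
-1 8503.5 ((200.8883819580078, 371.4917907714844), (46.2532844543457, 270.5478210449219), 102.7355728149414) world 586.9911492919922 -20.124373474121093
-1 57762.0 ((197.95758056640625, 201.69740295410156), (270.5738220214844, 271.9942932128906), 138.24362182617188) world 610.7623635864257 -19.714061279296875
17 24833.5 ((197.44644165039062, 200.39797973632812), (176.924560546875, 178.8294677734375), 54.210411071777344) world 610.9442828369141 -19.642501831054688
-1 12032.5 ((270.97283935546875, 28.060657501220703), (50.79975509643555, 324.57586669921875), 85.27403259277344) world 635.0715079498291 -29.936197509765627
```

View pics/w6.png

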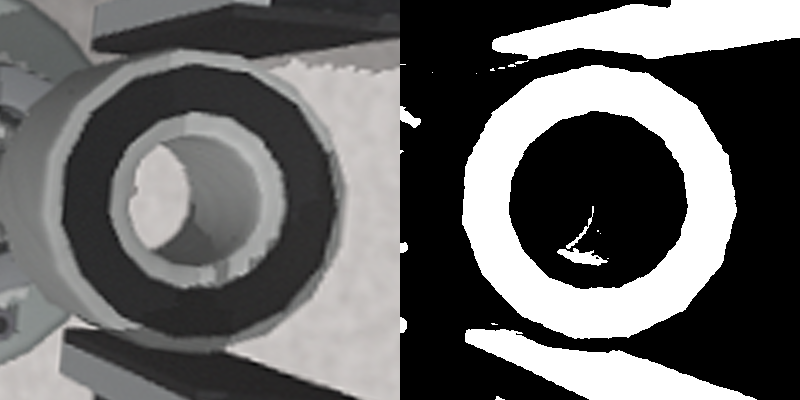

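The plan view shows the seal ring's centre at about (197,201), so the bearing is level and at about (610.85,-19.7). I'll check the journal tip from the earlier views.

Run:
```python
from h import *
for n,half,r in [('w1',32,(215,237)),('w2',20,(245,302))]:
    w=dict(np.load(n+'.npz'));s=2*half/400
    u,v=proj(w,[611-(r[1]-199.5)*s,-21.3-(r[0]-199.5)*s,62]);print(n,u,v,ray(w,np.float64(u),np.float64(v),110.))
```

```text
w1 244.36692923178012 130.1528924408944 [610.01143241 -20.43555491 110.        ]
w2 217.4193566209007 144.3120838510933 [610.06777214 -20.48272003 110.        ]
```

{"api": "drive_tool", "payload": {
  "steps": [0.035, 0, -0.0007, -0.009, 0, 0.035, 0, 0, -0.008, 0, 0.035, 0, 0, -0.002, 0, 0.035, 0, 0, -0.001, 0, 0.035, 0, 0, -0.001, 0, 0.035, 0, 0, 0, 0]
}}

```text
clock: 18.0
ee_pos: [611.1, -20.6, 110.5]
orientation: [[0.098, 0.995, 0.0], [0.995, -0.098, -0.0], [-0.0, 0.0, -1.0]]
wrist_force: [0.2, 0.6, -1.2]
width: 0.503
grasp_force: 31.0
```

{"api": "drive_tool", "payload": {
  "steps": [0.035, 0, 0, -0.001, 0, 0.035, 0, 0, -0.001, 0, 0.035, 0, 0, -0.001, 0, 0.035, 0, 0, 0, 0]
}}

```text
clock: 18.5
ee_pos: [610.9, -20.5, 107.2]
orientation: [[0.098, 0.995, -0.0], [0.995, -0.098, 0.0], [-0.0, -0.0, -1.0]]
wrist_force: [-1.1, 0.5, -1.0]
width: 0.5
grasp_force: 31.0
```

{"api": "drive_tool", "payload": {
  "steps": [0.035, 0, 0, -0.001, 0, 0.035, 0, 0, -0.001, 0, 0.035, 0, 0, -0.001, 0, 0.035, 0, 0, 0, 0]
}}

```text
clock: 19.0
ee_pos: [610.9, -20.5, 104.2]
orientation: [[0.098, 0.995, -0.0], [0.995, -0.098, 0.0], [-0.0, -0.0, -1.0]]
wrist_force: [-0.2, 0.1, -1.7]
width: 0.5
grasp_force: 31.0
```

{"api": "drive_tool", "payload": {
  "steps": [0.035, 0, 0, -0.003, 0, 0.035, 0, 0, -0.003, 0, 0.035, 0, 0, -0.003, 0, 0.035, 0, 0, -0.003, 0, 0.035, 0, 0, 0, 0]
}}

```text
clock: 19.62
ee_pos: [610.9, -20.5, 91.9]
orientation: [[0.098, 0.995, -0.0], [0.995, -0.098, -0.0], [-0.0, -0.0, -1.0]]
wrist_force: [0.0, 0.5, -0.8]
width: 0.504
grasp_force: 30.9
```

{"api": "drive_tool", "payload": {
  "steps": [0.035, 0, 0, -0.003, 0, 0.035, 0, 0, -0.003, 0, 0.035, 0, 0, -0.003, 0, 0.035, 0, 0, -0.003, 0, 0.035, 0, 0, -0.003, 0, 0.035, 0, 0, -0.003, 0, 0.035, 0, 0, -0.002, 0, 0.035, 0, 0, 0, 0]
}}

```text
clock: 20.62
ee_pos: [610.9, -20.5, 72.1]
orientation: [[0.098, 0.995, -0.0], [0.995, -0.098, 0.0], [0.0, -0.0, -1.0]]
wrist_force: [-1.7, 1.2, -1.4]
width: 0.503
grasp_force: 30.9
```

{"api": "drive_tool", "payload": {
  "steps": [0.035, 0, 0, -0.0007, 0, 0.035, 0, 0, -0.0006, 0, 0.035, 0, 0, 0, 0]
}}

```text
clock: 21.0
ee_pos: [611.0, -20.5, 71.0]
orientation: [[0.098, 0.995, 0.0], [0.995, -0.098, 0.0], [0.0, 0.0, -1.0]]
wrist_force: [-1.4, 1.1, 0.0]
width: 0.507
grasp_force: 31.0
```

{"api": "drive_tool", "payload": {
  "steps": [0.035, 0, 0, -0.0006, 0, 0.035, 0, 0, -0.0006, 0, 0.035, 0, 0, 0, 0]
}}

```text
clock: 21.38
ee_pos: [611.0, -20.5, 69.8]
orientation: [[0.098, 0.995, 0.0], [0.995, -0.098, 0.0], [0.0, 0.0, -1.0]]
wrist_force: [-1.6, 1.0, -0.4]
width: 0.507
grasp_force: 31.0
```

{"api": "drive_tool", "payload": {
  "steps": [0.035, 0, 0, -0.0004, 0, 0.035, 0, 0, -0.0004, 0, 0.035, 0, 0, 0, 0]
}}

```text
clock: 21.75
ee_pos: [611.0, -20.5, 69.1]
orientation: [[0.098, 0.995, 0.0], [0.995, -0.098, -0.0], [-0.0, 0.0, -1.0]]
wrist_force: [-2.0, 1.4, 1.2]
width: 0.501
grasp_force: 31.1
```

Contact at the expected height (69.1, underside about 67). I'll press a touch more, then release and lift away.

{"api": "drive_tool", "payload": {
  "steps": [0.035, 0, 0, -0.0004, 0, 0.035, 0, 0, 0, 0]
}}

```text
clock: 22.0
ee_pos: [611.0, -20.5, 69.0]
orientation: [[0.098, 0.995, 0.0], [0.995, -0.098, -0.0], [-0.0, 0.0, -1.0]]
wrist_force: [-3.5, 1.7, 5.2]
width: 0.505
grasp_force: 31.4
```

{"api": "drive_tool", "payload": {
  "steps": [0.05, 0, 0, 0, 0, 0.0854, 0, 0, 0, 0, 0.0854, 0, 0, 0, 0, 0.0854, 0, 0, 0, 0, 0.0854, 0, 0, 0, 0, 0.0854, 0, 0, 0.03, 0, 0.0854, 0, 0, 0.05, 0, 0.0854, 0, 0.05, 0.05, 0, 0.0854, 0, 0.05, 0, 0, 0.0854, -0.02, 0.05, 0, 0, 0.0854, -0.02, 0.05, 0, 0, 0.0854, 0, 0, 0, 0]
}}

```text
clock: 23.5
ee_pos: [569.6, 176.9, 193.1]
orientation: [[0.094, 0.996, 0.0], [0.996, -0.094, 0.001], [0.001, 0.0, -1.0]]
wrist_force: [0.0, 0.5, 0.3]
width: 1.002
grasp_force: 0.0
```

Run:
```python
from h import *
s=arm.observe();print(s['clock'],s['ee_pos'],s['wrist_force'])
c=arm.read_camera('top');P=world(c);S=P[160:220,240:305].reshape(-1,3)
for a,b in [(58,76),(79,92)]:
    q=S[(S[:,2]>a)&(S[:,2]<b)];print(len(q),np.median(q[:,2]),((q.min(0)+q.max(0))/2).round(1),np.ptp(q,axis=0).round(1))
w=arm.read_camera('wrist')
cv2.imwrite('pics/end.png',np.hstack([cv2.resize(c['color'][:,:,::-1],(400,300)),np.clip(cv2.resize(c['color'][165:215,240:306,::-1],(400,300),interpolation=cv2.INTER_CUBIC)*1.4,0,255).astype(np.uint8)]))
```

```text
23.5 [569.61583251 176.88752705 193.09575069] [0.03975484 0.50227614 0.29410244]
139 67.69685688913899 [612.1 -22.4  67.2] [52.8 50.9 17.4]
240 85.59168607837336 [611.7 -22.4  85.1] [42.  40.9 11.8]
```

View pics/end.png

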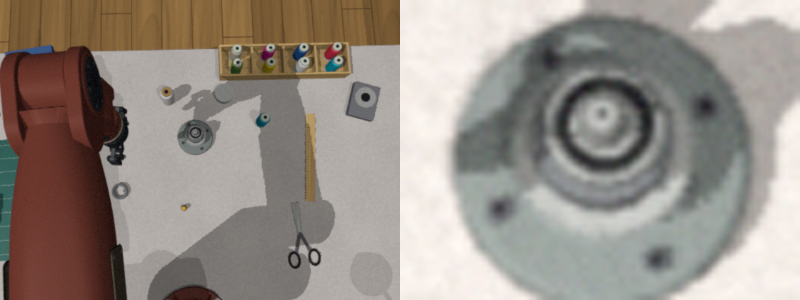

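The final view shows the bearing concentric on the journal with its top near 85 mm, flat on the spacer at about 67 mm, and the other things in view where they were. I'm handing it in.

```bash
python3 -c "
from plant import arm
print(arm.close_job())"
```

```text
the job is handed in; nothing more can be done
None
```

The job is handed in at 23.5 s: the tall spacer is keyed and flat on the cutter with its top about 67 mm up, the bearing sits flat on it, and the other things visible in the last picture looked unmoved (the arm hid the far left of the table).

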